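# Hold a pair of door backplates against the drilling jig's fence

### The job

Lay the two aluminium backplate blanks squarely one on top of the other on the steel drilling jig, with one end of the pile up to the end stop, and slide the pile gently against the long fence. With both blanks against it, keep pressing the pile to the fence with a steady sideways push of about 10 N and finish while holding it like that, so that a colleague can close the toggle clamps before drilling the pair. Leave the padlock, the lock cylinder and the oil bottle alone.

Things in the scene. Friction and masses are not known exactly. Their poses are not given: they have to be found in the camera images.
- plate_a: bare aluminium backplate blank for a door handle, a flat bar 45 mm wide (its x), 170 mm long (its y), 8 mm thick (its z), about 0.17 kg, with two fine blue scribed crosses on top; origin at the centre of its underside. Starts flat on the bench; turning it end for end makes no difference. It slides easily on the other blank and on the jig (friction about 0.2).
- plate_b: the second blank of the pair, identical to plate_a; starts flat elsewhere on the bench. Either blank may be the lower one.
- jig: dark steel drilling jig fixed to the bench: base 15 mm thick, x -85 to +95 mm, y -125 to +125 mm, top bare and flat save for a fence at +x and an end stop at +y. Origin at bench height under the centre of a correctly seated pile. Two red-handled toggle clamps stand open and rigid behind the fence, beyond x = 44 mm, up to 135 mm above the bench.
- fence: long fence of the jig, a rigid steel bar along the jig's y, 18 mm thick and 18 mm high on the base (top 33 mm above the bench). Frame the same as the jig's; its working face looks to -x and lies at x = +22.5 mm, from y = -100 to +90 mm. Pushing the pile in the jig's +x direction presses it against this face.
- end_stop: end stop of the jig, a rigid steel bar 18 mm high on the base. Frame the same as the jig's; its working face looks to -y and lies at y = +85 mm, from x = -62 to +18 mm, so a blank that touches the fence and the stop has its origin at x = 0, y = 0 of the jig.
- padlock: bystander: brass padlock lying flat, body 48 x 50 x 22 mm, steel shackle reaching 67 mm out in its +x; origin at the centre of the body's underside.
- cylinder_lock: bystander: brass profile lock cylinder lying on its side, 64 mm long (its x), about 33 mm wide, 17 mm high; origin under the middle of its round barrel.
- oiler: bystander: white oil bottle with blue band and red spout, 50 mm in diameter, 116 mm tall, upright; origin at the centre of its underside.
Mind the look-alikes: they are no part of the job. What is shaped like the plate_a but black or brown is not meant.

How it is judged:
On the way:
1. one blank lies flat on the jig's base and the other squarely on top of it (((z of plate_a in the frame of jig between 0.0125 and 0.0175 m and z of plate_b in the frame of jig between 0.0205 and 0.0255 m) or (z of plate_b in the frame of jig between 0.0125 and 0.0175 m and z of plate_a in the frame of jig between 0.0205 and 0.0255 m)) and horizontal distance between plate_a and plate_b below 0.004 m and angle between the y axis of plate_a and the y axis of plate_b, either way round below 0.04 rad and angle between each of plate_a, plate_b's own z axis and vertical below 0.06 rad and x of plate_a in the frame of jig between -0.075 and 0.004 m and y of plate_a in the frame of jig between -0.045 and 0.004 m and x of plate_b in the frame of jig between -0.075 and 0.004 m and y of plate_b in the frame of jig between -0.045 and 0.004 m and linear speed of each of plate_a, plate_b below 0.01 m/s), for 0.2 s.
At the end, for the whole second after the job is handed in: The blanks lie one on the other on the jig (heights within 2.5 mm), flush within 4 mm, end within 4 mm of the end stop, long sides of both on the fence (2 mm, 0.03 rad). Through the last second the robot presses the pile so that the fence carries 4 to 16 N in all, and nothing moves (((z of plate_a in the frame of jig between 0.0125 and 0.0175 m and z of plate_b in the frame of jig between 0.0205 and 0.0255 m) or (z of plate_b in the frame of jig between 0.0125 and 0.0175 m and z of plate_a in the frame of jig between 0.0205 and 0.0255 m)) and horizontal distance between plate_a and plate_b below 0.004 m and angle between the y axis of plate_a and the y axis of plate_b, either way round below 0.04 rad and angle between each of plate_a, plate_b's own z axis and vertical below 0.06 rad and linear speed of each of plate_a, plate_b below 0.01 m/s and x of plate_a in the frame of jig between -0.002 and 0.002 m and y of plate_a in the frame of jig between -0.004 and 0.003 m and angle between the y axis of each of plate_a, plate_b and the y axis of jig, either way round below 0.03 rad and x of plate_b in the frame of jig between -0.002 and 0.002 m and y of plate_b in the frame of jig between -0.004 and 0.003 m and contact force between fence and anything else between 4 and 16 N); the arm keeps its last pose, push and grip.
It fails at once if the padlock is pushed aside (more than 25 mm) or tipped over (distance of padlock from where it was at the start of the episode above 0.025 m or angle between padlock's own z axis and vertical above 0.5 rad).
It fails at once if the cylinder lock is pushed aside (more than 25 mm) or tipped over (distance of cylinder_lock from where it was at the start of the episode above 0.025 m or angle between cylinder_lock's own z axis and vertical above 0.5 rad).
It fails at once if the oiler is pushed aside (more than 25 mm) or tipped over (distance of oiler from where it was at the start of the episode above 0.025 m or angle between oiler's own z axis and vertical above 0.5 rad).
It fails at once if the fence is rammed with more than 45 N (contact force between fence and anything else above 45 N).
It also fails if it takes over 69 s, if anything falls off the work surface, if the arm or the gripper's body presses on something with over 40 N, if the wrist force passes 120 N, or if a joint passes its speed limit or range.

### The arm

A 7-joint arm with a two-finger parallel gripper is mounted at the origin on the work surface. World frame = base frame: x ahead of the robot, y to its left, z up, the work surface at z = 0. Lengths are in m, angles in rad, forces in N, time in s.
With the tool pointing down it reaches from about 0.4 to 0.875 m from the base axis. Payload 19.3 kg.
Tool frame: the origin (TCP) lies on the front face of the gripper's body, between the roots of the fingers; the fingertips stand 73 mm ahead of it and the grasp point (between the pads) lies 54 mm ahead of it; z points along the fingers, y is the direction in which the jaws open and shut (so a half turn about z gives the same grasp; the last joint's range is limited). The gripper opens to 85 mm and grips with 20 to 120 N. Pads are 22 mm wide; open, the fingers measure 114 mm over their backs; the gripper's body (76 mm by 85 mm) begins 54 mm behind the grasp point. The pads swing forward as they close: fully open they stand 13 mm farther back than shut.
Start: joints at [-1.327, 0.521, -0.036, 1.599, 0.021, 1.021, -0.113], TCP at [0.193, 0.594, 0.304] pointing down, gripper open.
Joint ranges: [-2.91, 2.91], [-0.3, 2.13], [-1.5, 1.42], [0.17, 2.43], [-1.26, 4.41], [0.16, 1.93], [-2.52, 2.52]. Speed limits (rad/s): [1.89, 1.89, 2.39, 2.39, 3.01, 3.01, 3.01].

### API

Orientations are given as [roll, pitch, yaw] about the fixed x, y, z axes, in that order (R = Rz(yaw) Ry(pitch) Rx(roll)).
In Python, from workcell import bot gives the robot as it stands.
- The arm moves only by the shell command python3 -m crank 'ROWS' [OPENING] [FORCE]. ROWS is a JSON object of lists of equal length, an entry for each row: "travel": the shift along the world's x, y, z in cm, a list of three; "rot": the turn, a rotation vector about the world's x, y, z in degrees, a list of three. A call has 1 to 8 rows; each row is the pose to reach, as a shift and turn from the pose commanded when the call began; what a row does not reach only later rows make up. A row lasts 1/10 s, in which the tool goes at most 50 mm and 8.59 degrees, less where a joint would pass 70% of its speed; a pose out of reach is approached as far as the arm can. A call with a gripper value outside its range is refused whole. OPENING is the opening, from -1 (shut) to 1 (fully open), so that 0 is half open, set as the call begins (- or left out, the last holds). The fingers move at their own pace and stop on an object; FORCE is the grip in N (left out, the last holds). Time passes only in rows, so rows that repeat a pose let the fingers close. It gives the time, the measured TCP pose, the force and the opening at its end, in the units of the state.
- bot.observe(): the state, without advancing time (a new reading comes with each control period).
- bot.grab_frame(name): name is "side" or "top" or "wrist"; returns the picture (420x560x3 uint8, red, green, blue); there is no depth.
- bot.camera_model(name): a dict with "fx", "fy", "cx", "cy" (pixels), "k1" (the pictures are not rectified: a ray, as slopes to the right and down, at radius r is drawn at 1 + k1 r^2 times it, then the intrinsics apply), "R" (3x3) and "t" (3): a world point X has camera coordinates R X + t. Camera axes: x right, y down, z forward; pixel columns grow to the right and rows downward; lengths in m; the calibration is good to about 2 mm. A picture is of the moment at which its call begins: read the wrist's pose just before it. camera_model takes no time and is no camera call; for the wrist camera it gives the pose at the moment of the call.
- bot.job_done(): hands the job in, once; it reports no verdict.
Trained networks look in the newest picture that a camera, given by its name, has taken for a name from the list of things; names that differ only in an ending like _2 or _b are one class to them, and where a whole thing is asked for, a point or a joint stands for the part that bears it (a point fixed in the world has none). Each returns a list of dicts, best first, with "conf" (0 to 1); they miss things now and then, are a little off and sometimes report something else, mostly with a low value. They report only what shows in the picture. A call takes as long as a camera call. They do not tell look-alikes from the thing itself.
- bot.silhouettes(camera, thing): "pixels" (420x560 bool, what is visible of it) and "box" ([centre column, centre row, width, height] in pixels, round what is visible of it).
The state is a dict: "clock": time; "qpos": joint angles; "qd": joint speeds; "joint_efforts": joint torques, N m; "position": TCP position; "tool_rot": TCP orientation; "force": force on the tool from outside, world axes, zero at the start; "moment": the same for the moment, N m; "grip_width": finger opening in m.
Only numpy, scipy, OpenCV 4.12 (cv2) and the standard library are available. Lean on these libraries where they do the work, as an engineer would, in place of code of your own. Each camera call takes 0.05 s, during which the arm holds its last target.

## Working session

There is one attempt and no reset: what is moved stays moved. The work goes in short steps, Python scripts to look and compute and a shell command to move; the robot and the scene stay as the last step left them, time stands still between calls to the robot, and variables do not carry over. Pictures are saved under pics/ and viewed, and the job is handed in when it is done.

```bash
mkdir -p pics; ls; python3 - <<'E'
from workcell import bot
import cv2
for c in ("side","top","wrist"):
    im=bot.grab_frame(c); cv2.imwrite(f"pics/{c}0.png",im[...,::-1])
    m=bot.camera_model(c); print(c,m)
print(bot.observe())
E
```

```text
pics
side {'fx': 510.735804753904, 'fy': 510.735804753904, 'cx': 275.83748747688736, 'cy': 198.87335514641632, 'k1': -0.1931534631762375, 'R': array([[-0.98090515, -0.1942423 , -0.00974782],
       [-0.13844128,  0.73256151, -0.66647404],
       [ 0.13659832, -0.65239831, -0.74546451]]), 't': array([0.45224626, 0.16924688, 1.64740197])}
top {'fx': 426.0752841810274, 'fy': 426.0752841810274, 'cx': 282.49149538624505, 'cy': 208.24964397957422, 'k1': -0.0210232166623125, 'R': array([[ 0.02267163, -0.99970921,  0.00821571],
       [-0.99601092, -0.02329564, -0.08613682],
       [ 0.08630316, -0.00623007, -0.99624944]]), 't': array([-0.13310922,  0.4781817 ,  1.18436482])}
wrist {'fx': 375.1254893777728, 'fy': 375.1254893777728, 'cx': 288.03649708996215, 'cy': 204.10265188447153, 'k1': -0.033800453380592455, 'R': array([[ 3.08447337e-01,  9.51241023e-01, -8.69727170e-04],
       [ 9.16328875e-01, -2.96881120e-01,  2.68706148e-01],
       [ 2.55346105e-01, -8.36786519e-02, -9.63221807e-01]]), 't': array([-0.62410274, -0.03530692,  0.37864718])}
{'clock': 0.15, 'qpos': array([-1.32719292,  0.52192295, -0.03631997,  1.59984247,  0.02125145,
        1.02108229, -0.11281124]), 'qd': array([ 3.23252367e-05, -2.26222603e-03, -1.96242787e-03, -1.16711242e-03,
       -1.05315162e-03, -1.59688562e-03, -2.29824264e-04]), 'joint_efforts': array([ 2.94950703e-03, -9.27385855e+01,  1.98138133e+00, -3.70057154e+01,
        1.80652819e-02,  6.29386850e-03, -1.14213739e-05]), 'position': array([0.19290814, 0.59430328, 0.30344183]), 'tool_rot': array([-3.14072953e+00,  1.04095395e-04,  2.82778554e+00]), 'force': array([ 0.09111124, -0.05455391, -0.62200102]), 'moment': array([0.02073628, 0.00972092, 0.0221358 ]), 'grip_width': 0.0857534289305918}
```

View pics/top0.png

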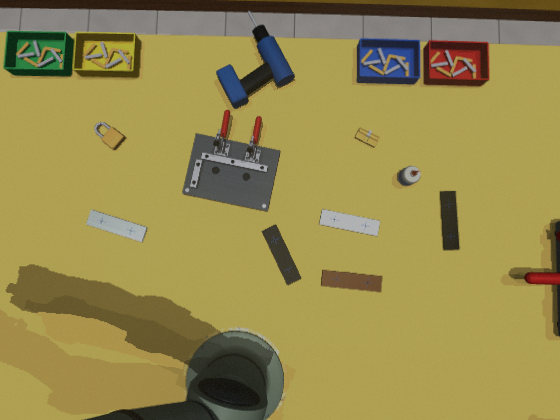

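View pics/side0.png

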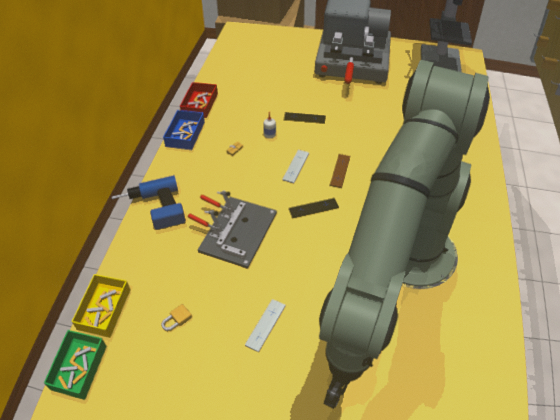

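View pics/wrist0.png

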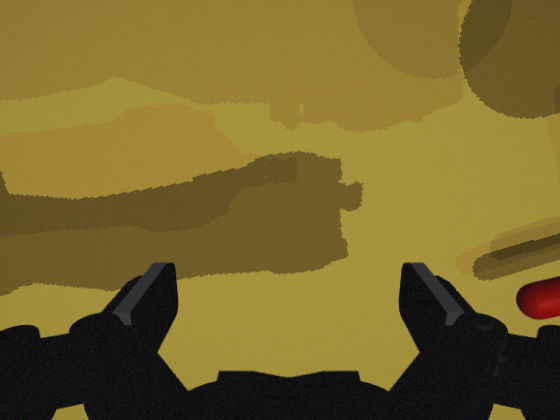

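The white or silver bars at top-view (117,226) and (350,223) match bare aluminium. The look-alikes are black at (281,254), black at (449,220) and brown at (351,281). I'll confirm this in an enlarged crop and measure.

```bash
cat > h.py <<'E'
import numpy as np, cv2
from workcell import bot
def K(m): return np.array([[m['fx'],0,m['cx']],[0,m['fy'],m['cy']],[0,0,1.]])
def ray2plane(m,px,z):
    px=np.asarray(px,float).reshape(-1,1,2)
    u=cv2.undistortPoints(px,K(m),np.array([m['k1'],0,0,0,0.]),None,None,None).reshape(-1,2) if 0 else cv2.undistortPointsIter(px,K(m),np.array([m['k1'],0,0,0,0.]),np.eye(3),np.eye(3),(3,100,1e-10)).reshape(-1,2)
    d=np.c_[u,np.ones(len(u))]@m['R']; c=-m['R'].T@m['t']
    return c+d*((z-c[2])/d[:,2])[:,None]
def proj(m,X):
    X=np.asarray(X,float).reshape(-1,3)
    return cv2.projectPoints(X,cv2.Rodrigues(m['R'])[0],m['t'],K(m),np.array([m['k1'],0,0,0,0.]))[0].reshape(-1,2)
def frame(x,y,a,pts):
    p=np.asarray(pts,float);c,s=np.cos(a),np.sin(a)
    return np.c_[x+c*p[:,0]-s*p[:,1],y+s*p[:,0]+c*p[:,1],p[:,2]]
def plate(x,y,a,z): return frame(x,y,a,[[sx*.0225,sy*.085,z] for sx,sy in((-1,-1),(1,-1),(1,1),(-1,1))])
E
python3 - <<'E'
from h import *
im=bot.grab_frame("top"); m=bot.camera_model("top"); cv2.imwrite("pics/top_raw.png",im[...,::-1])
c1=cv2.resize(im[195:255,75:165],None,fx=4,fy=4,interpolation=2);c2=cv2.resize(im[195:255,305:395],None,fx=4,fy=4,interpolation=2)
cv2.imwrite("pics/cropp.png",np.hstack([c1,c2])[...,::-1])
cv2.imwrite("pics/cropj.png",cv2.resize(im[95:220,170:295],None,fx=4.7,fy=4.7,interpolation=2)[...,::-1])
for d in bot.silhouettes("top","plate_a"):
    p=d["pixels"]; 
    cs=cv2.findContours(p.astype(np.uint8),0,1)[0]; c=max(cs,key=cv2.contourArea).reshape(-1,2)
    w=ray2plane(m,c,.008)[:,:2]; r=cv2.minAreaRect((w*1000).astype(np.float32))
    print(d["conf"],np.round(d["box"]),[np.round(q,1) for q in r],np.median(im[p],0))
for d in bot.silhouettes("top","jig"):
    print(d["conf"],np.round(d["box"])); 
    if d["conf"]>.5: np.save("jig.npy",d["pixels"])
for t,h in (("padlock",.011),("cylinder_lock",.01),("oiler",.06)):
  for d in bot.silhouettes("top",t):
    if d["conf"]>.4: print(t,d["conf"],np.round(d["box"]),np.round(ray2plane(m,[d["box"][:2]],h),3))
E
```

```text
0.81 [281. 254.  36.  59.] [array([ 350.9, -120.8]), array([166.8,  46.8]), np.float64(27.9)] [61. 58. 45.]
0.76 [350. 224.  62.  26.] [array([ 446.8, -314.1]), array([175.8,  49.5]), np.float64(79.4)] [175. 177. 178.]
0.62 [352. 282.  61.  21.] [array([ 281. , -321.2]), array([171. ,  44.6]), np.float64(85.5)] [109.  80.  52.]
0.6 [448. 220.  24.  60.] [array([ 458.8, -601.4]), array([169.8,  47. ]), np.float64(2.0)] [48. 45. 31.]
0.56 [117. 226.  58.  26.] [array([421.2, 350.6]), array([170.4,  47.1]), np.float64(73.7)] [163. 171. 171.]
0.87 [228. 161.  99. 102.]
padlock 0.6 [112. 137.  28.  29.] [[0.679 0.378 0.011]]
cylinder_lock 0.64 [368. 137.  26.  20.] [[ 0.695 -0.367  0.01 ]]
oiler 0.86 [409. 176.  22.  18.] [[ 0.576 -0.469  0.06 ]]
```

View pics/cropp.png

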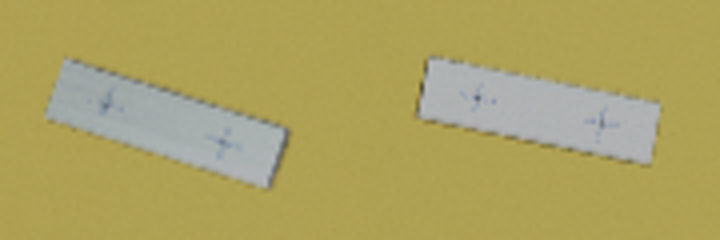

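View pics/cropj.png

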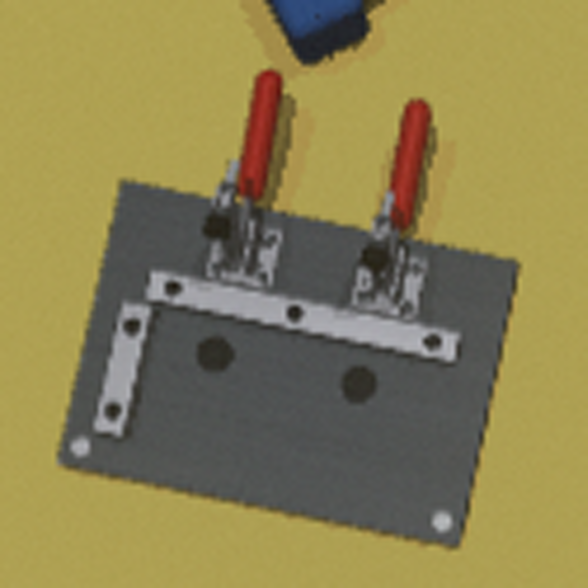

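Both bars carry two blue crosses and are silver, so they are the blanks. The jig's fence is on the image-up side (+x) and its end stop on the left (+y). Next I fit the jig and plate poses.

```bash
python3 - <<'E'
from h import *
from scipy.optimize import least_squares
m=bot.camera_model("top"); im=cv2.imread("pics/top_raw.png")[...,::-1]
px=np.array([[120,181],[519,262],[461,547],[58,463],[148,270],[460,333],[456,361],[147,298],[128,303],[151,308],[122,437],[94,430]],float)
px=(px+.5)/4.7-.5+[170,95]
mod=[[.095,.125,.015],[.095,-.125,.015],[-.085,-.125,.015],[-.085,.125,.015],[.0405,.090,.033],[.0405,-.1,.033],[.0225,-.1,.033],[.0225,.09,.033],[.018,.103,.033],[.018,.085,.033],[-.062,.085,.033],[-.062,.103,.033]]
f=lambda p:(proj(m,frame(*p,mod))-px).ravel()
r=least_squares(f,[.56,0,-.2],x_scale=[.1,.1,.1],loss='soft_l1'); print("jig",r.x,np.degrees(r.x[2])); print(np.round(f(r.x).reshape(-1,2),1))
np.save("jigpose.npy",r.x)
# plates by colour mask at subpixel: model rendering vs mask
for name,(r0,r1,c0,c1),g in (("L",(195,255,75,165),[.421,.351,np.radians(-16.3)]),("R",(195,255,305,395),[.447,-.314,np.radians(-10.6)])):
    sub=im[r0:r1,c0:c1].astype(float); s=np.clip((sub[...,2]-75)/90,0,1)
    yy,xx=np.mgrid[r0:r1,c0:c1]
    def ren(p):
        c=proj(m,plate(*p,.008)); q=np.zeros((r1-r0,c1-c0),np.uint8)
        o=cv2.fillPoly(np.zeros(((r1-r0)*8,(c1-c0)*8),np.uint8),[np.round(((c-[c0,r0]+.5)*8-.5)*16).astype(np.int32)],255,shift=4)
        return cv2.resize(o,(c1-c0,r1-r0),interpolation=cv2.INTER_AREA)/255.
    from scipy.optimize import minimize
    h=minimize(lambda p:((ren(p)-s)**2).sum(),g,method="Nelder-Mead",options=dict(initial_simplex=np.array([g]*4)+np.vstack([[0,0,0],np.diag([.006,.006,.05])]),xatol=1e-5))
    print(name,h.x,np.degrees(h.x[2]),h.fun)
E
```

```text
jig [ 0.57859462  0.02822801 -0.1786134 ] -10.233793754274839
[[ 0.2 -0.3]
 [ 0.2 -0.4]
 [-0.2  0. ]
 [-0.3  0.4]
 [ 0.9  0. ]
 [ 0.2 -0.1]
 [-0.2  0.1]
 [-0.3  0.2]
 [-1.1 -0.2]
 [ 0.3 -0. ]
 [ 0.3  0. ]
 [-0.   0.2]]
L [ 0.42222546  0.35151623 -0.28351683] -16.24431759047121 36.61637019949592
R [ 0.44695825 -0.31428794 -0.1757397 ] -10.069143201220303 40.330649750096114
```

Poses are consistent: the residuals are under 1 px and the sizes are right. I'll go to the left blank first, turning the tool yaw by -88.3°.

```bash
python3 -m crank '{"travel":[[2,-2,-1],[5,-6,-3],[9,-10,-5],[13,-14,-8],[17,-18,-10],[20,-21,-12],[22.93,-24.28,-14],[22.93,-24.28,-14]],"rot":[[0,0,-6],[0,0,-14],[0,0,-22],[0,0,-30],[0,0,-38],[0,0,-46],[0,0,-54],[0,0,-62]]}' 0.5 40
```

```text
clock: 1.25
position: [0.4241, 0.3487, 0.1629]
tool_rot: [3.141, 0.001, 1.738]
force: [0.2, 0.8, -0.5]
grip_width: 0.0641
```

```bash
python3 -m crank '{"travel":[[0,0,-1],[0,0,-2],[0,0,-3],[0,0,-4],[0,0,-4],[0,0,-4]],"rot":[[0,0,-8],[0,0,-16],[0,0,-24],[0,0,-26.3],[0,0,-26.3],[0,0,-26.3]]}'; python3 - <<'E'
from h import *
o=bot.observe();im=bot.grab_frame("wrist"); m=bot.camera_model("wrist")
print(o["position"],np.degrees(o["tool_rot"]),o["qpos"],o["grip_width"],o["force"])
im=im.copy();cv2.polylines(im,[np.round(proj(m,plate(.42222,.35151,-.2835,.008))*8).astype(int).reshape(-1,1,2)],True,(255,0,0),1,shift=3)
cv2.imwrite("pics/w1.png",im[...,::-1])
E
```

```text
clock: 1.85
position: [0.4223, 0.3517, 0.124]
tool_rot: [-3.141, 0.0, 1.29]
force: [0.6, 0.8, -0.7]
grip_width: 0.0641
[0.4222546  0.35170036 0.12396975] [-1.79993629e+02  8.53613228e-03  7.39096828e+01] [-1.02028991  0.69354326  0.30685655  1.93903007 -0.36978928  0.56373458
 -0.74545547] 0.06411863483251662 [ 0.620505    0.79254437 -0.66691514]
```

View pics/w1.png

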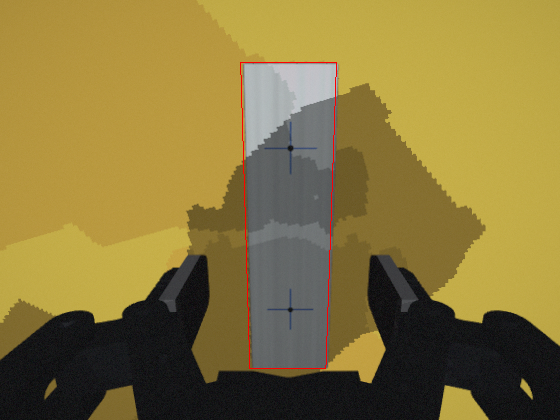

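The wrist view shows the scribed blank inside my projected outline, with edges within about 1 px. I'll descend and grip.

```bash
python3 -m crank '{"travel":[[0,0,-2],[0,0,-3.5],[0,0,-4.4],[0,0,-4.8],[0,0,-4.8]],"rot":[[0,0,0],[0,0,0],[0,0,0],[0,0,0],[0,0,0]]}'
```

```text
clock: 2.4
position: [0.4223, 0.3515, 0.0756]
tool_rot: [-3.141, 0.001, 1.287]
force: [1.0, 0.9, -0.1]
grip_width: 0.0641
```

```bash
python3 -m crank '{"travel":[[0,0,0],[0,0,0],[0,0,0],[0,0,0],[0,0,0],[0,0,0]],"rot":[[0,0,0],[0,0,0],[0,0,0],[0,0,0],[0,0,0],[0,0,0]]}' -0.5 40
```

```text
clock: 3.0
position: [0.4224, 0.3518, 0.0767]
tool_rot: [3.141, -0.001, 1.287]
force: [-1.3, -1.4, 6.4]
grip_width: 0.0427
```

```bash
python3 -m crank '{"travel":[[0,0,0.5],[0,0,2],[0,0,4],[0,0,6],[0,0,6]],"rot":[[0,0,0],[0,0,0],[0,0,0],[0,0,0],[0,0,0]]}'; python3 - <<'E'
from h import *
o=bot.observe();im=bot.grab_frame("wrist"); m=bot.camera_model("wrist")
print(o["position"],np.degrees(o["tool_rot"]),o["grip_width"],o["force"])
cv2.imwrite("pics/w2.png",im[...,::-1])
im=bot.grab_frame("side");cv2.imwrite("pics/s2.png",im[200:400,150:400][...,::-1])
E
```

```text
clock: 3.5
position: [0.4231, 0.3524, 0.1391]
tool_rot: [3.14, -0.004, 1.287]
force: [-0.0, -0.4, -2.0]
grip_width: 0.0425
[0.4231063 0.3524083 0.1390922] [179.89389944  -0.2098463   73.71398542] 0.04246428832789777 [-0.00301713 -0.41764325 -2.0341219 ]
```

View pics/w2.png

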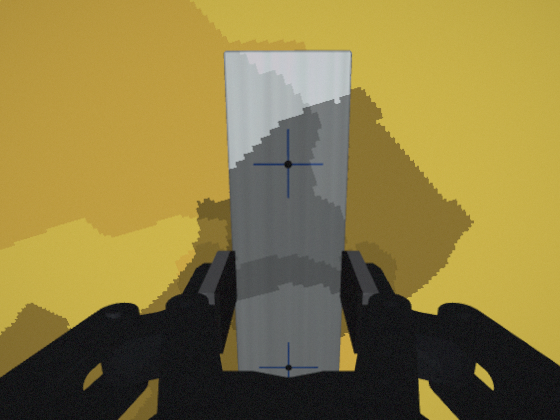

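View pics/s2.png

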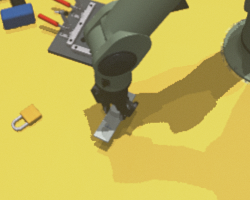

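Gripped, with both crosses visible and the blank centred. Next I carry it over the jig, about 35 mm short of the fence and 6 mm short of the stop.

```bash
python3 -m crank '{"travel":[[0.8,-2,0],[2.5,-6.5,0],[4.2,-11,0],[5.9,-15.5,0],[7.5,-20,0],[9.2,-24.5,0],[10.8,-29,0],[12.09,-32.3,0]],"rot":[[0,0,1],[0,0,2],[0,0,3],[0,0,4],[0,0,5],[0,0,6],[0,0,6.05],[0,0,6.05]]}'; python3 -m crank '{"travel":[[0,0,-0.5],[0,0,-1],[0,0,-1.5],[0,0,-2],[0,0,-2]],"rot":[[0,0,0],[0,0,0],[0,0,0],[0,0,0],[0,0,0]]}'; python3 - <<'E'
from h import *
J=np.load("jigpose.npy")
o=bot.observe();im=bot.grab_frame("wrist").copy(); m=bot.camera_model("wrist")
print(o["position"],np.degrees(o["tool_rot"]),o["grip_width"],o["force"])
j=frame(*J,[[.0225,-.1,.033],[.0225,.09,.033],[-.062,.085,.033],[.018,.085,.033]])
q=np.round(proj(m,j)).astype(int)
cv2.line(im,q[0],q[1],(255,0,0));cv2.line(im,q[2],q[3],(255,0,0))
cv2.imwrite("pics/w3.png",im[...,::-1])
im=bot.grab_frame("top");cv2.imwrite("pics/t3.png",cv2.resize(im[95:220,170:295],None,fx=4.7,fy=4.7)[...,::-1])
E
```

```text
clock: 4.4
position: [0.5433, 0.0253, 0.1354]
tool_rot: [-3.141, 0.001, 1.39]
force: [1.4, 1.7, -2.2]
grip_width: 0.0428
clock: 4.9
position: [0.5426, 0.0296, 0.1151]
tool_rot: [-3.14, 0.0, 1.394]
force: [0.6, 0.1, -1.0]
grip_width: 0.0427
[0.54260845 0.02963162 0.11505854] [-1.79925309e+02  1.43210895e-02  7.98581062e+01] 0.042694487222790525 [ 0.56706402  0.12508822 -1.00689567]
```

View pics/w3.png

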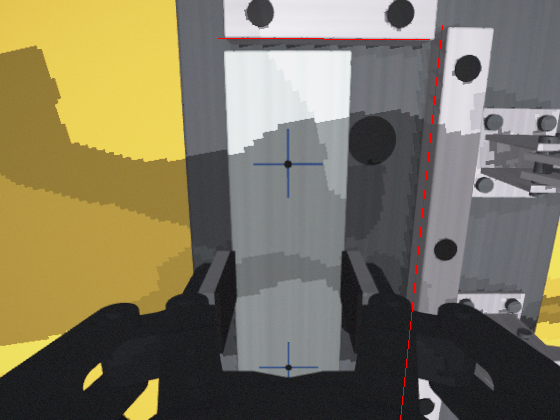

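View pics/t3.png

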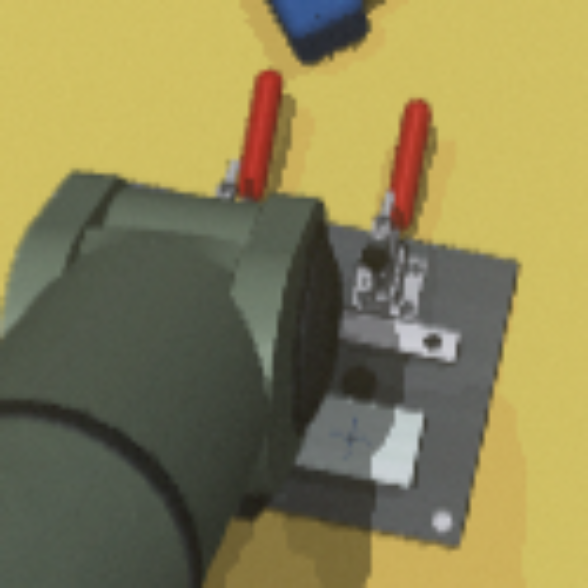

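The wrist view agrees with the jig pose: the end-stop and fence lines fit within 3 px, about 1 mm. Lowering.

```bash
python3 -m crank '{"travel":[[0,0,-0.7],[0,0,-1.4],[0,0,-2.0],[0,0,-2.2],[0,0,-2.2]],"rot":[[0,0,0],[0,0,0],[0,0,0],[0,0,0],[0,0,0]]}'; python3 -m crank '{"travel":[[0,0,-0.1],[0,0,-0.1],[0,0,-0.1]],"rot":[[0,0,0],[0,0,0],[0,0,0]]}'
```

```text
clock: 5.5
position: [0.543, 0.0285, 0.0934]
tool_rot: [-3.141, 0.0, 1.392]
force: [-0.1, 0.1, -1.2]
grip_width: 0.0423
clock: 5.8
position: [0.5432, 0.0287, 0.0931]
tool_rot: [3.141, -0.0, 1.392]
force: [-0.4, 0.2, -2.1]
grip_width: 0.0429
```

```bash
python3 -m crank '{"travel":[[0,0,-0.1],[0,0,-0.1],[0,0,-0.1],[0,0,-0.1]],"rot":[[0,0,0],[0,0,0],[0,0,0],[0,0,0]]}'
```

```text
clock: 6.2
position: [0.5431, 0.0287, 0.0919]
tool_rot: [-3.142, 0.0, 1.392]
force: [-0.4, -0.6, -0.9]
grip_width: 0.0421
```

```bash
python3 -m crank '{"travel":[[0.04,0.2,0],[0.07,0.4,0],[0.07,0.4,0]],"rot":[[0,0,0],[0,0,0],[0,0,0]]}';python3 -m crank '{"travel":[[0.01,0.05,0],[0.02,0.1,0],[0.02,0.1,0],[0.02,0.1,0]],"rot":[[0,0,0],[0,0,0],[0,0,0],[0,0,0]]}'
```

```text
clock: 6.5
position: [0.5439, 0.0331, 0.0919]
tool_rot: [3.142, -0.0, 1.393]
force: [-0.0, 0.4, -1.4]
grip_width: 0.0428
clock: 6.9
position: [0.544, 0.0337, 0.0919]
tool_rot: [-3.142, 0.0, 1.392]
force: [-0.0, 0.6, -1.3]
grip_width: 0.0425
```

```bash
python3 -m crank '{"travel":[[0.01,0.05,0],[0.02,0.1,0],[0.02,0.1,0],[0.02,0.1,0]],"rot":[[0,0,0],[0,0,0],[0,0,0],[0,0,0]]}';python3 - <<'E'
from h import *
im=bot.grab_frame("wrist");cv2.imwrite("pics/w4.png",im[...,::-1])
E
```

```text
clock: 7.3
position: [0.5442, 0.0347, 0.0919]
tool_rot: [-3.142, 0.0, 1.392]
force: [0.3, -0.3, -1.3]
grip_width: 0.0428
```

View pics/w4.png

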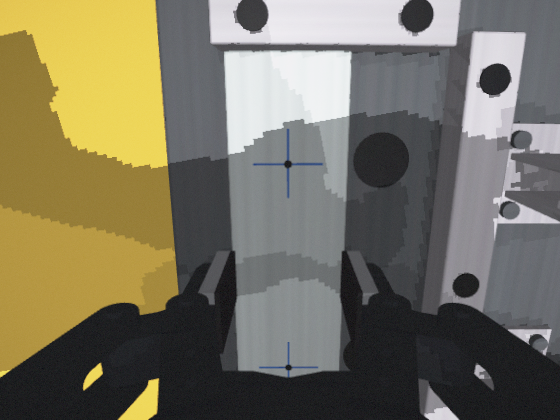

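The blank's end at row 51 is almost at the stop edge at row 45. I'll continue gently.

```bash
python3 -m crank '{"travel":[[0.01,0.05,0],[0.02,0.1,0],[0.02,0.1,0],[0.02,0.1,0]],"rot":[[0,0,0],[0,0,0],[0,0,0],[0,0,0]]}';python3 -m crank '{"travel":[[0.01,0.05,0],[0.01,0.05,0],[0.02,0.1,0],[0.02,0.1,0]],"rot":[[0,0,0],[0,0,0],[0,0,0],[0,0,0]]}'
```

```text
clock: 7.75
position: [0.5442, 0.0351, 0.0918]
tool_rot: [-3.141, 0.001, 1.392]
force: [-1.2, -5.4, -1.0]
grip_width: 0.0427
clock: 8.15
position: [0.5442, 0.0353, 0.0918]
tool_rot: [-3.141, 0.002, 1.391]
force: [-3.1, -10.0, 0.0]
grip_width: 0.0428
```

The plate meets the stop at TCP y of about 0.035, where I expected it. I'll ease the load, release and retreat.

```bash
python3 -m crank '{"travel":[[-0.01,-0.1,0],[-0.02,-0.12,0],[-0.02,-0.12,0]],"rot":[[0,0,0],[0,0,0],[0,0,0]]}'; python3 -m crank '{"travel":[[0,0,0],[0,0,0],[0,0,0],[0,0,0],[0,0,1],[0,0,3],[0,0,6]],"rot":[[0,0,0],[0,0,0],[0,0,0],[0,0,0],[0,0,0],[0,0,0],[0,0,0]]}' 0.4; python3 - <<'E'
from h import *
o=bot.observe();im=bot.grab_frame("wrist").copy(); m=bot.camera_model("wrist")
print(o["position"],np.degrees(o["tool_rot"]),o["grip_width"],o["force"])
cv2.imwrite("pics/w5.png",im[...,::-1])
E
```

```text
clock: 8.45
position: [0.5443, 0.0351, 0.0919]
tool_rot: [-3.141, 0.0, 1.392]
force: [-2.0, -5.5, -0.6]
grip_width: 0.0421
clock: 9.15
position: [0.5439, 0.0354, 0.1523]
tool_rot: [-3.14, 0.001, 1.392]
force: [0.4, -0.3, 0.2]
grip_width: 0.0596
[0.54387027 0.03539427 0.15227988] [-1.79896821e+02  3.67892084e-02  7.97629145e+01] 0.059553721991084274 [ 0.40651879 -0.32425096  0.23544084]
```

View pics/w5.png

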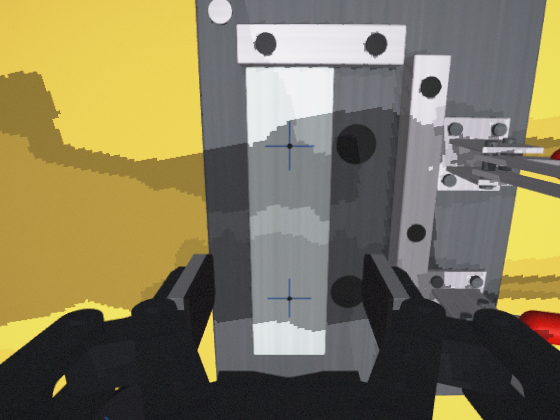

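Blank 1 lies square against the stop. Now blank 2 at (0.447,-0.314).

```bash
python3 -m crank '{"travel":[[-0.6,-2,0],[-1.8,-6.5,0],[-3.1,-11,0],[-4.4,-15.5,0],[-5.7,-20.5,0],[-7,-25.5,0],[-8.4,-30.5,0],[-9.74,-34.96,-0.5]],"rot":[[0,0,0],[0,0,0],[0,0,0],[0,0,0],[0,0,0],[0,0,0.1],[0,0,0.15],[0,0,0.15]]}'; python3 -m crank '{"travel":[[0,0,-0.5],[0,0,-1],[0,0,-2],[0,0,-2],[0,0,-2]],"rot":[[0,0,0],[0,0,0],[0,0,0],[0,0,0],[0,0,0]]}';  python3 - <<'E'
from h import *
o=bot.observe();im=bot.grab_frame("wrist").copy(); m=bot.camera_model("wrist")
print(o["position"],np.degrees(o["tool_rot"]),o["grip_width"],o["force"])
im=im.copy();cv2.polylines(im,[np.round(proj(m,plate(.44696,-.31429,-.17574,.008))*8).astype(int).reshape(-1,1,2)],True,(255,0,0),1,shift=3)
cv2.imwrite("pics/w6.png",im[...,::-1])
E
```

```text
clock: 10.0
position: [0.4472, -0.3143, 0.1482]
tool_rot: [3.14, 0.0, 1.395]
force: [1.9, 0.5, -0.4]
grip_width: 0.0597
clock: 10.5
position: [0.4481, -0.3111, 0.1269]
tool_rot: [-3.141, -0.0, 1.397]
force: [-0.3, -0.2, 0.7]
grip_width: 0.0599
[ 0.44806505 -0.3111394   0.1269253 ] [-1.79971022e+02 -2.03417858e-02  8.00167855e+01] 0.05989233714258143 [-0.26265518 -0.20847835  0.74067059]
```

View pics/w6.png

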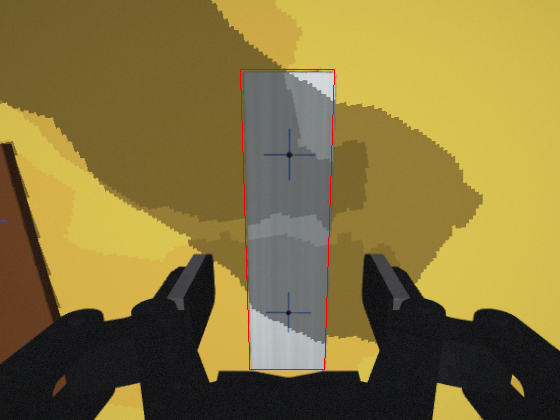

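```bash
python3 -m crank '{"travel":[[0,0,-2],[0,0,-3.5],[0,0,-4.6],[0,0,-4.9],[0,0,-4.9],[0,0,-4.9]],"rot":[[0,0,0],[0,0,0],[0,0,0],[0,0,0],[0,0,0],[0,0,0]]}'; python3 -m crank '{"travel":[[0,0,0],[0,0,0],[0,0,0],[0,0,0],[0,0,0]],"rot":[[0,0,0],[0,0,0],[0,0,0],[0,0,0],[0,0,0]]}' -0.5 40; python3 -m crank '{"travel":[[0,0,0.5],[0,0,2],[0,0,4],[0,0,6],[0,0,7],[0,0,7]],"rot":[[0,0,0],[0,0,0],[0,0,0],[0,0,0],[0,0,0],[0,0,0]]}'; python3 - <<'E'
from h import *
o=bot.observe();im=bot.grab_frame("wrist").copy()
print(o["position"],np.degrees(o["tool_rot"]),o["grip_width"],o["force"])
cv2.imwrite("pics/w7.png",im[...,::-1])
E
```

```text
clock: 11.15
position: [0.4478, -0.3123, 0.0785]
tool_rot: [3.141, 0.0, 1.395]
force: [0.3, -0.0, 0.2]
grip_width: 0.0597
clock: 11.65
position: [0.449, -0.3134, 0.0806]
tool_rot: [3.137, 0.002, 1.394]
force: [-2.2, 0.9, 40.1]
grip_width: 0.0217
clock: 12.25
position: [0.4481, -0.3124, 0.1496]
tool_rot: [3.139, 0.001, 1.395]
force: [0.1, -0.3, 0.3]
grip_width: 0.0211
[ 0.44814942 -0.31244166  0.14963747] [1.79867985e+02 4.21857525e-02 7.99242903e+01] 0.021144110037819356 [ 0.05328879 -0.34679649  0.26425284]
```

View pics/w7.png

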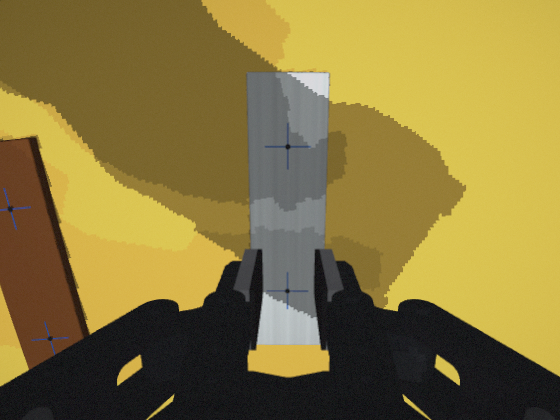

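The fingers closed on top of the blank: I was 2 mm too high, gripping at 21 mm. Reopening, remeasuring and regripping lower.

```bash
python3 -m crank '{"travel":[[0,0,-1],[0,0,-2],[0,0,-2],[0,0,-2],[0,0,-2]],"rot":[[0,0,0],[0,0,0],[0,0,0],[0,0,0],[0,0,0]]}' 0.4 40;  python3 - <<'E'
from h import *
from scipy.optimize import minimize
o=bot.observe();im=bot.grab_frame("wrist").copy(); m=bot.camera_model("wrist")
print(o["position"],np.degrees(o["tool_rot"]),o["grip_width"],o["force"])
for s in bot.silhouettes("wrist","plate_a"):
    c=max(cv2.findContours(s["pixels"].astype(np.uint8),0,1)[0],key=cv2.contourArea).reshape(-1,2)
    r=cv2.minAreaRect((ray2plane(m,c,.008)[:,:2]*1000).astype(np.float32)); print(s["conf"],np.round(s["box"]),r)
for col,p in (((255,0,0),(.44696,-.31429,-.17574)),):
    cv2.polylines(im,[np.round(proj(m,plate(*p,.008))*8).astype(int).reshape(-1,1,2)],True,col,1,shift=3)
cv2.imwrite("pics/w8.png",im[...,::-1])
E
```

```text
clock: 12.8
position: [0.4476, -0.3123, 0.1279]
tool_rot: [-3.141, -0.0, 1.395]
force: [-0.2, 0.1, -0.6]
grip_width: 0.0598
[ 0.44755483 -0.31226904  0.1279134 ] [-1.79980154e+02 -1.23438727e-03  7.99067299e+01] 0.05981551366586411 [-0.20452147  0.07668487 -0.61173292]
0.61 [288. 220.  92. 301.] ((447.875732421875, -315.3651123046875), (170.68299865722656, 45.90171432495117), 79.79893493652344)
0.57 [ 34. 268.  67. 254.] ((300.9649658203125, -309.28179931640625), (138.27294921875, 35.96695327758789), 67.60846710205078)
```

View pics/w8.png

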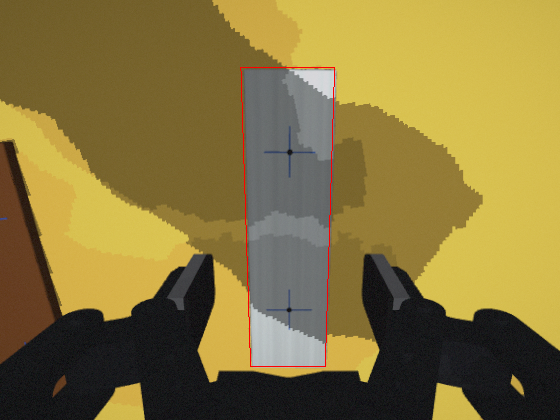

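```bash
python3 -m crank '{"travel":[[0,-0.1,-2],[0,-0.2,-3.5],[0,-0.2,-4.6],[0,-0.2,-5.1],[0,-0.2,-5.25],[0,-0.2,-5.25],[0,-0.2,-5.25]],"rot":[[0,0,0],[0,0,0],[0,0,0],[0,0,0],[0,0,0],[0,0,0],[0,0,0]]}'
```

```text
clock: 13.6
position: [0.4478, -0.3143, 0.076]
tool_rot: [3.141, 0.0, 1.395]
force: [-0.0, -0.0, -0.1]
grip_width: 0.0597
```

```bash
python3 -m crank '{"travel":[[0,0,-0.05],[0,0,-0.05],[0,0,-0.05],[0,0,-0.05],[0,0,-0.05],[0,0,-0.05]],"rot":[[0,0,0],[0,0,0],[0,0,0],[0,0,0],[0,0,0],[0,0,0]]}' -0.3 40
```

```text
clock: 14.2
position: [0.4479, -0.3143, 0.0757]
tool_rot: [3.141, 0.0, 1.395]
force: [-1.6, 0.9, 7.9]
grip_width: 0.0431
```

```bash
python3 -m crank '{"travel":[[0,0,0.5],[0,0,2],[0,0,4],[0.4,2,6],[1.6,6,7],[2.8,10.5,7],[4.0,15,7],[5.2,19.5,7]],"rot":[[0,0,0],[0,0,0],[0,0,0],[0,0,0],[0,0,0],[0,0,0],[0,0,0],[0,0,-0.1]]}'; python3 -m crank '{"travel":[[1.2,4,0],[2.4,8,0],[3.4,12,0],[4.1,14,0],[4.4,15.24,0],[4.4,15.24,-0.5],[4.4,15.24,-1],[4.4,15.24,-1]],"rot":[[0,0,-0.1],[0,0,-0.1],[0,0,-0.1],[0,0,-0.1],[0,0,-0.1],[0,0,-0.1],[0,0,-0.1],[0,0,-0.1]]}';  python3 - <<'E'
from h import *
J=np.load("jigpose.npy")
o=bot.observe();im=bot.grab_frame("wrist").copy(); m=bot.camera_model("wrist")
print(o["position"],np.degrees(o["tool_rot"]),o["grip_width"],o["force"])
cv2.imwrite("pics/w9.png",im[...,::-1])
E
```

```text
clock: 15.0
position: [0.5, -0.1174, 0.1464]
tool_rot: [3.14, -0.0, 1.393]
force: [0.9, -0.9, -2.4]
grip_width: 0.0428
clock: 15.8
position: [0.543, 0.0316, 0.1345]
tool_rot: [-3.141, 0.001, 1.389]
force: [0.4, -0.7, -0.9]
grip_width: 0.043
[0.54299579 0.03157985 0.13452895] [-1.79937706e+02  5.11395266e-02  7.96063732e+01] 0.04303389570849864 [ 0.40248771 -0.69810632 -0.88095716]
```

View pics/w9.png

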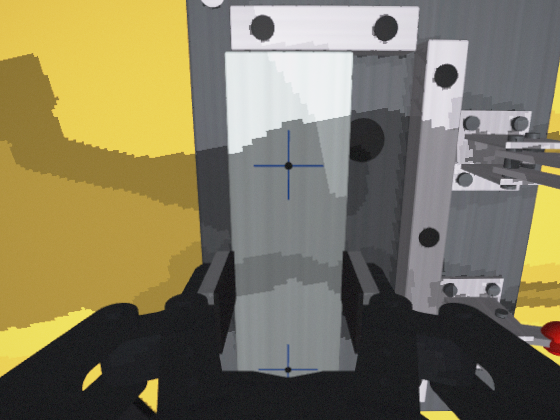

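Blank 2 hangs over blank 1, which is fully hidden beneath it. Lowering.

```bash
python3 -m crank '{"travel":[[0.1,0,-1],[0.1,0,-2],[0.1,0,-2.9],[0.1,0,-3.3],[0.1,0,-3.3],[0.1,0,-3.3]],"rot":[[0,0,0.15],[0,0,0.15],[0,0,0.15],[0,0,0.15],[0,0,0.15],[0,0,0.15]]}';python3 -m crank '{"travel":[[0,0,-0.1],[0,0,-0.2],[0,0,-0.2],[0,0,-0.2]],"rot":[[0,0,0],[0,0,0],[0,0,0],[0,0,0]]}'
```

```text
clock: 16.45
position: [0.5446, 0.0332, 0.1021]
tool_rot: [-3.142, 0.0, 1.394]
force: [-0.2, -0.4, -1.2]
grip_width: 0.0431
clock: 16.85
position: [0.5447, 0.0332, 0.1002]
tool_rot: [3.141, -0.0, 1.394]
force: [-0.2, -0.3, -1.7]
grip_width: 0.0432
```

```bash
python3 -m crank '{"travel":[[-0.05,0,-0.1],[-0.05,0,-0.15],[-0.05,0,-0.15],[-0.05,0,-0.15]],"rot":[[0,0,0],[0,0,0],[0,0,0],[0,0,0]]}';python3 -m crank '{"travel":[[0.01,0.05,0],[0.02,0.1,0],[0.02,0.1,0],[0.03,0.2,0],[0.03,0.2,0]],"rot":[[0,0,0],[0,0,0],[0,0,0],[0,0,0],[0,0,0]]}'
```

```text
clock: 17.25
position: [0.5442, 0.0332, 0.0987]
tool_rot: [3.142, -0.0, 1.394]
force: [-1.1, -0.2, 4.0]
grip_width: 0.0433
clock: 17.75
position: [0.5447, 0.0352, 0.0987]
tool_rot: [3.141, -0.0, 1.394]
force: [-0.1, -0.5, 4.9]
grip_width: 0.043
```

```bash
python3 -m crank '{"travel":[[0,0.05,0.02],[0,0.1,0.02],[0,0.1,0.02],[0,0.1,0.02]],"rot":[[0,0,0],[0,0,0],[0,0,0],[0,0,0]]}'
```

```text
clock: 18.15
position: [0.5445, 0.0356, 0.0988]
tool_rot: [3.141, 0.001, 1.393]
force: [0.2, -5.2, 2.5]
grip_width: 0.0431
```

At the stop, aligned to about 0.5 mm with blank 1. Easing off and releasing.

```bash
python3 -m crank '{"travel":[[-0.01,-0.08,0],[-0.01,-0.1,0],[-0.01,-0.1,0]],"rot":[[0,0,0],[0,0,0],[0,0,0]]}'; python3 -m crank '{"travel":[[0,0,0],[0,0,0],[0,0,0],[0,0,0],[0,0,1],[0,0,3],[0,0,6],[0,0,6]],"rot":[[0,0,0],[0,0,0],[0,0,0],[0,0,0],[0,0,0],[0,0,0],[0,0,0],[0,0,0]]}' 0.3; python3 - <<'E'
from h import *
o=bot.observe();im=bot.grab_frame("wrist").copy(); m=bot.camera_model("wrist")
print(o["position"],np.degrees(o["tool_rot"]),o["grip_width"],o["force"])
cv2.imwrite("pics/w10.png",im[...,::-1])
E
```

```text
clock: 18.45
position: [0.5444, 0.0354, 0.0988]
tool_rot: [3.142, -0.0, 1.394]
force: [0.5, -1.2, 0.6]
grip_width: 0.0429
clock: 19.25
position: [0.5457, 0.0352, 0.1624]
tool_rot: [3.137, -0.002, 1.394]
force: [0.4, 0.8, 0.1]
grip_width: 0.0556
[0.54569801 0.03519062 0.16243183] [ 1.79743919e+02 -9.40958163e-02  7.98496471e+01] 0.05560347475901394 [0.37783955 0.75396462 0.10744524]
```

View pics/w10.png

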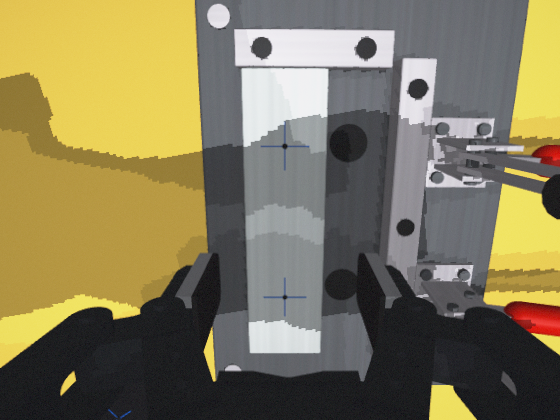

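The pile is square and against the stop. Now I shut the fingers and go to the -x side of the pile.

```bash
python3 -m crank '{"travel":[[-1,0.2,0],[-2.5,0.45,0],[-4,0.7,0],[-4.9,0.88,0],[-4.9,0.88,-1.5],[-4.9,0.88,-3],[-4.9,0.88,-3],[-4.9,0.88,-3]],"rot":[[0,0,0],[0,0,0],[0,0,0],[0,0,0],[0,0,0],[0,0,0],[0,0,0],[0,0,0]]}' -1 60;  python3 - <<'E'
from h import *
o=bot.observe();im=bot.grab_frame("wrist").copy(); m=bot.camera_model("wrist")
print(o["position"],np.degrees(o["tool_rot"]),o["grip_width"],o["force"])
cv2.imwrite("pics/w11.png",im[...,::-1])
E
```

```text
clock: 20.1
position: [0.495, 0.0439, 0.1287]
tool_rot: [-3.141, 0.0, 1.394]
force: [-1.1, -0.0, 0.1]
grip_width: 0.0
[0.49500769 0.04391304 0.12872598] [-1.79949438e+02  2.64600750e-02  7.98601095e+01] 3.4376151083731626e-06 [-1.09000102 -0.03347254  0.11737044]
```

View pics/w11.png

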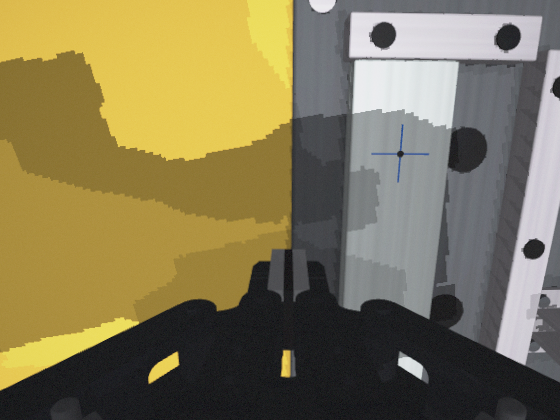

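```bash
python3 -m crank '{"travel":[[0,0,-1],[0,0,-2],[0,0,-3],[0,0,-3.4],[0,0,-3.4],[0,0,-3.4]],"rot":[[0,0,0],[0,0,0],[0,0,0],[0,0,0],[0,0,0],[0,0,0]]}'; python3 -m crank '{"travel":[[0,0,-0.1],[0,0,-0.2],[0,0,-0.3],[0,0,-0.3]],"rot":[[0,0,0],[0,0,0],[0,0,0],[0,0,0]]}'
```

```text
clock: 20.75
position: [0.4953, 0.0439, 0.0947]
tool_rot: [-3.141, 0.0, 1.394]
force: [-1.0, 0.4, 0.1]
grip_width: 0.0001
clock: 21.15
position: [0.4953, 0.0441, 0.0918]
tool_rot: [3.142, -0.0, 1.394]
force: [-0.7, 0.1, -0.8]
grip_width: 0.0001
```

```bash
python3 -m crank '{"travel":[[0,0,-0.1],[0.25,-0.04,-0.1],[0.5,-0.09,-0.1],[0.75,-0.13,-0.1],[1.0,-0.18,-0.1],[1.2,-0.22,-0.1],[1.4,-0.25,-0.1],[1.4,-0.25,-0.1]],"rot":[[0,0,0],[0,0,0],[0,0,0],[0,0,0],[0,0,0],[0,0,0],[0,0,0],[0,0,0]]}'; python3 - <<'E'
from h import *
o=bot.observe();im=bot.grab_frame("wrist").copy()
print(o["position"],np.degrees(o["tool_rot"]),o["force"])
cv2.imwrite("pics/w12.png",im[...,::-1])
E
```

```text
clock: 21.95
position: [0.5096, 0.0414, 0.0908]
tool_rot: [3.141, 0.0, 1.394]
force: [0.5, -0.4, 1.0]
grip_width: 0.0
[0.50955312 0.04144033 0.09078062] [1.79993047e+02 2.17310402e-03 7.98580889e+01] [ 0.4720702  -0.38937287  0.9718886 ]
```

View pics/w12.png

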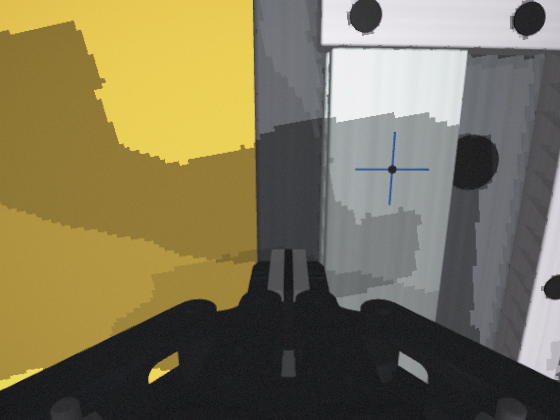

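The pusher is just reaching the pile's side. I'll push gently towards the fence.

```bash
python3 -m crank '{"travel":[[0.15,-0.03,0],[0.3,-0.05,0],[0.5,-0.09,0],[0.7,-0.13,0],[0.9,-0.16,0],[1.1,-0.2,0],[1.3,-0.23,0],[1.5,-0.27,0]],"rot":[[0,0,0],[0,0,0],[0,0,0],[0,0,0],[0,0,0],[0,0,0],[0,0,0],[0,0,0]]}'; python3 -m crank '{"travel":[[0.2,-0.04,0],[0.4,-0.07,0],[0.6,-0.11,0],[0.75,-0.14,0],[0.9,-0.16,0],[1.05,-0.19,0],[1.15,-0.21,0],[1.15,-0.21,0]],"rot":[[0,0,0],[0,0,0],[0,0,0],[0,0,0],[0,0,0],[0,0,0],[0,0,0],[0,0,0]]}'; python3 - <<'E'
from h import *
o=bot.observe();im=bot.grab_frame("wrist").copy()
print(o["position"],np.degrees(o["tool_rot"]),o["force"])
cv2.imwrite("pics/w13.png",im[...,::-1])
E
```

```text
clock: 22.8
position: [0.5245, 0.0388, 0.0908]
tool_rot: [-3.142, 0.0, 1.394]
force: [-0.7, -0.4, 0.7]
grip_width: 0.0002
clock: 23.6
position: [0.536, 0.0367, 0.0908]
tool_rot: [3.141, -0.0, 1.394]
force: [-0.3, -0.4, -0.8]
grip_width: -0.0002
[0.5359893  0.03669769 0.09077971] [ 1.79989707e+02 -1.53189439e-03  7.98627064e+01] [-0.2878546  -0.42467953 -0.82219887]
```

View pics/w13.png

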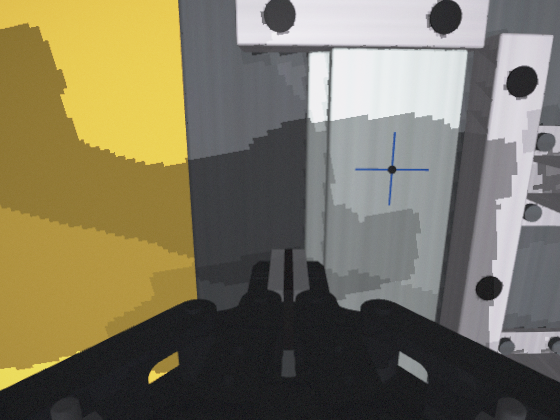

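The lower blank lags: a strip of it shows at columns 308–330, about 7 mm. The shut fingers' backs are stepped, with a thin pad tip (~7 mm) below a thicker finger (~14 mm), so they push the two blanks unevenly. A push with the pads' vertical side edges (tool turned 90°, fingers spread) should bring both flush. First I check the joints and where the camera sits.

```bash
python3 - <<'E'
from h import *
o=bot.observe(); m=bot.camera_model("wrist")
c=-m["R"].T@m["t"]; J=np.load("jigpose.npy"); a=J[2]
print(np.round(o["qpos"],3)); d=c-o["position"]; print("cam rel tcp in jig axes",d[0]*np.cos(a)+d[1]*np.sin(a),-d[0]*np.sin(a)+d[1]*np.cos(a),d[2])
im=cv2.imread("pics/w13.png"); cv2.imwrite("pics/w13c.png",cv2.resize(im[200:420,180:420],None,fx=2.5,fy=2.5,interpolation=2))
E
```

```text
[-0.325  0.726  0.203  1.975 -0.301  0.469 -0.079]
cam rel tcp in jig axes -0.0001896937622776016 0.06746659374173082 0.07018844630875246
```

View pics/w13c.png

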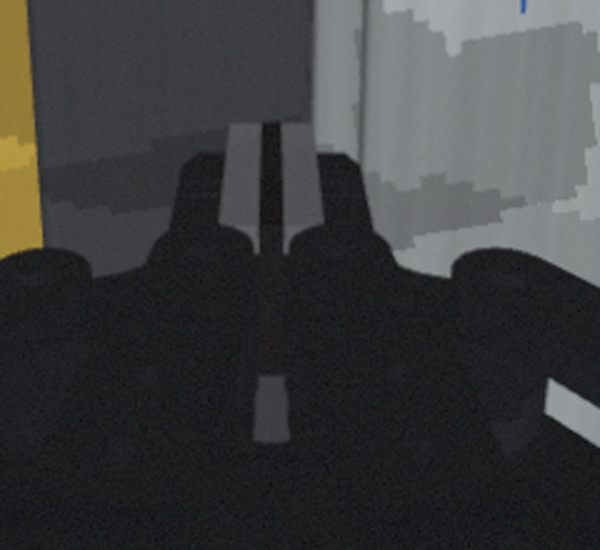

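The light pads clearly stick out below the dark finger backs. I back off, lift, turn +90° (camera towards -x, away from the clamps) and set the fingers about 21 mm apart.

```bash
python3 -m crank '{"travel":[[-0.5,0.09,0],[-1,0.18,0],[-1.97,0.36,1],[-1.97,0.36,3],[-1.97,0.36,4],[-1.97,0.36,4],[-1.97,0.36,4],[-1.97,0.36,4]],"rot":[[0,0,0],[0,0,0],[0,0,0],[0,0,8],[0,0,16],[0,0,24],[0,0,32],[0,0,40]]}' -0.5 60; python3 -m crank '{"travel":[[0,0,0],[0,0,0],[0,0,0],[0,0,0],[0,0,0],[0,0,0],[0,0,0],[0,0,0]],"rot":[[0,0,8],[0,0,16],[0,0,24],[0,0,32],[0,0,40],[0,0,48],[0,0,49.9],[0,0,49.9]]}';  python3 - <<'E'
from h import *
J=np.load("jigpose.npy")
o=bot.observe();im=bot.grab_frame("wrist").copy()
d=o["position"][:2]-J[:2];a=J[2]
print(o["position"],np.degrees(o["tool_rot"]),o["force"],o["grip_width"],"jig",d[0]*np.cos(a)+d[1]*np.sin(a),-d[0]*np.sin(a)+d[1]*np.cos(a),o["qpos"])
cv2.imwrite("pics/w14.png",im[...,::-1])
E
```

```text
clock: 24.45
position: [0.5156, 0.0405, 0.1317]
tool_rot: [3.141, 0.0, 2.098]
force: [0.1, 0.1, -0.5]
grip_width: 0.0211
clock: 25.25
position: [0.5158, 0.0402, 0.1312]
tool_rot: [-3.142, 0.0, 2.961]
force: [-0.2, 0.6, 0.3]
grip_width: 0.0212
[0.5158298  0.04022666 0.13120655] [-1.79997020e+02  1.61101539e-02  1.69641104e+02] [-0.19123964  0.58798991  0.25601166] 0.02120016975445529 jig -0.06389804240262165 0.0006566400411875117 [-0.05680827  0.6191521  -0.18260487  2.00174     0.20749982  0.53785098
  1.00507876]
```

View pics/w14.png

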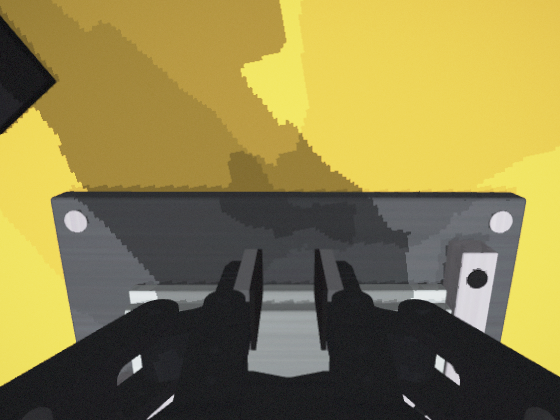

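The turn is right and the tool is centred on the pile (pile ends at columns 130 and 447, tool at 288). Descending behind it.

```bash
python3 -m crank '{"travel":[[0,0,-1.5],[0,0,-3],[0,0,-3.7],[0,0,-4.0],[0,0,-4.1],[0,0,-4.1],[0,0,-4.1]],"rot":[[0,0,0.1],[0,0,0.1],[0,0,0.1],[0,0,0.1],[0,0,0.1],[0,0,0.1],[0,0,0.1]]}'
```

```text
clock: 26.0
position: [0.5163, 0.0403, 0.0902]
tool_rot: [3.141, 0.001, 2.964]
force: [-0.0, 0.0, 0.1]
grip_width: 0.0212
```

```bash
python3 -m crank '{"travel":[[0.2,-0.04,-0.05],[0.45,-0.08,-0.05],[0.7,-0.12,-0.05],[0.95,-0.17,-0.05],[1.2,-0.21,-0.05],[1.45,-0.26,-0.05],[1.7,-0.31,-0.05],[1.9,-0.34,-0.05]],"rot":[[0,0,0],[0,0,0],[0,0,0],[0,0,0],[0,0,0],[0,0,0],[0,0,0],[0,0,0]]}'; python3 -m crank '{"travel":[[0.1,-0.02,0],[0.2,-0.04,0],[0.3,-0.05,0],[0.3,-0.05,0],[0.3,-0.05,0]],"rot":[[0,0,0],[0,0,0],[0,0,0],[0,0,0],[0,0,0]]}'; python3 - <<'E'
from h import *
J=np.load("jigpose.npy")
o=bot.observe();im=bot.grab_frame("wrist").copy();t=bot.grab_frame("top");s=bot.grab_frame("side")
d=o["position"][:2]-J[:2];a=J[2]
print(o["position"],o["force"],"jig",d[0]*np.cos(a)+d[1]*np.sin(a),-d[0]*np.sin(a)+d[1]*np.cos(a))
cv2.imwrite("pics/w15.png",im[...,::-1])
cv2.imwrite("pics/ts15.png",np.hstack([cv2.resize(q,(400,400),interpolation=2) for q in (t[100:220,170:290],s[180:280,180:280])])[...,::-1])
E
```

```text
clock: 26.8
position: [0.5352, 0.0368, 0.0892]
tool_rot: [-3.141, -0.0, 2.965]
force: [-2.5, -0.6, -0.1]
grip_width: 0.0213
clock: 27.3
position: [0.5382, 0.0365, 0.0893]
tool_rot: [3.142, 0.0, 2.965]
force: [-0.2, 0.8, 0.1]
grip_width: 0.0214
[0.53819541 0.03646261 0.08931545] [-0.21740963  0.7533171   0.08141572] jig -0.041219502871127904 0.0009260626544343523
```

View pics/w15.png

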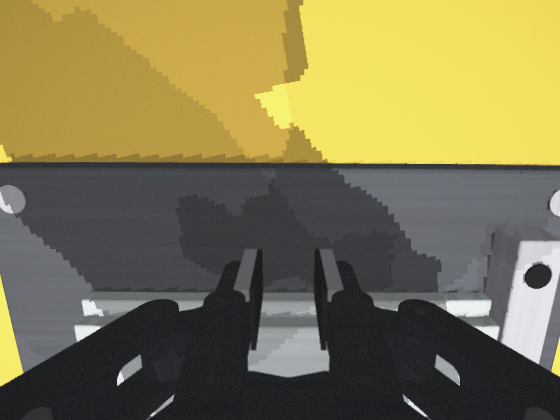

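View pics/ts15.png

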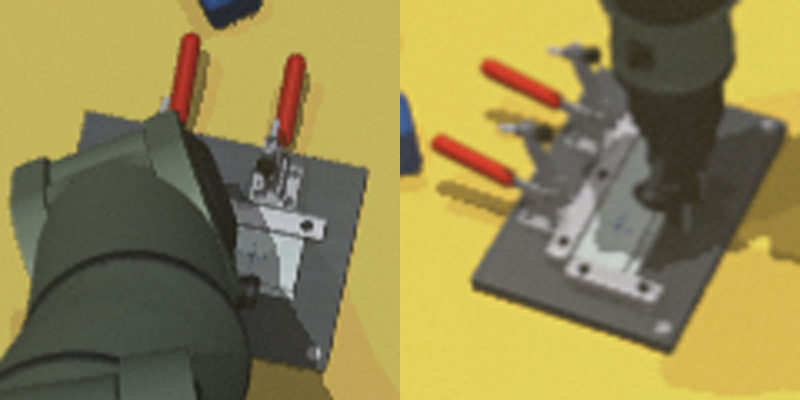

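The upper blank rides forward on the lower one and is nearly at the fence. The lower will catch up while the upper is held there, so I continue slowly.

```bash
python3 -m crank '{"travel":[[0.1,-0.02,0],[0.2,-0.04,0],[0.3,-0.05,0],[0.4,-0.07,0],[0.5,-0.09,0],[0.5,-0.09,0],[0.5,-0.09,0]],"rot":[[0,0,0],[0,0,0],[0,0,0],[0,0,0],[0,0,0],[0,0,0],[0,0,0]]}';python3 -m crank '{"travel":[[0.05,-0.01,0],[0.1,-0.02,0],[0.1,-0.02,0],[0.1,-0.02,0]],"rot":[[0,0,0],[0,0,0],[0,0,0],[0,0,0]]}'
```

```text
clock: 28.15
position: [0.5433, 0.0355, 0.0893]
tool_rot: [3.142, 0.0, 2.965]
force: [-0.7, 0.0, -0.4]
grip_width: 0.0217
clock: 28.55
position: [0.5441, 0.0354, 0.0893]
tool_rot: [-3.142, 0.0, 2.965]
force: [-0.9, 0.2, 0.2]
grip_width: 0.0212
```

```bash
python3 -m crank '{"travel":[[0.05,-0.01,0],[0.1,-0.02,0],[0.1,-0.02,0],[0.1,-0.02,0]],"rot":[[0,0,0],[0,0,0],[0,0,0],[0,0,0]]}';python3 -m crank '{"travel":[[0.05,-0.01,0],[0.05,-0.01,0],[0.05,-0.01,0],[0.05,-0.01,0]],"rot":[[0,0,0],[0,0,0],[0,0,0],[0,0,0]]}';python3 - <<'E'
from h import *
im=bot.grab_frame("wrist").copy();t=bot.grab_frame("top");s=bot.grab_frame("side")
cv2.imwrite("pics/w16.png",im[...,::-1])
cv2.imwrite("pics/ts16.png",np.hstack([cv2.resize(q,(400,400),interpolation=2) for q in (t[130:190,210:270],s[190:260,190:260])])[...,::-1])
E
```

```text
clock: 28.95
position: [0.5452, 0.0351, 0.0893]
tool_rot: [-3.142, 0.0, 2.965]
force: [-0.6, 0.0, -0.3]
grip_width: 0.0216
clock: 29.35
position: [0.5457, 0.035, 0.0893]
tool_rot: [-3.142, 0.0, 2.965]
force: [-0.7, -0.1, -0.7]
grip_width: 0.0216
```

View pics/w16.png

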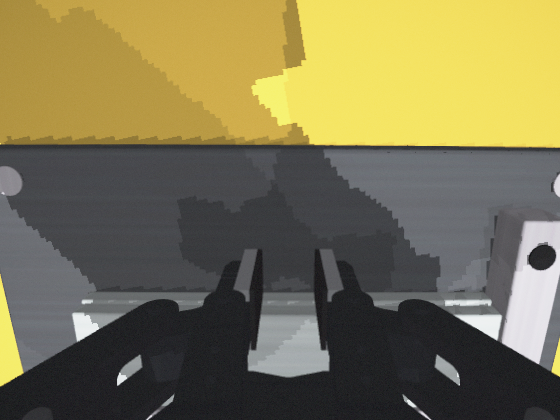

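View pics/ts16.png

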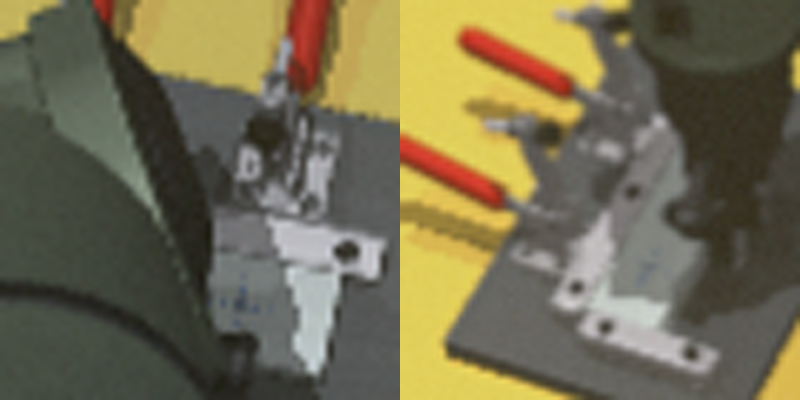

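The strip is nearly closed, about 2 mm of lower blank still visible. I'll creep on.

```bash
for i in 1; do python3 -m crank '{"travel":[[0.03,0,0],[0.06,-0.01,0],[0.1,-0.02,0],[0.1,-0.02,0],[0.1,-0.02,0]],"rot":[[0,0,0],[0,0,0],[0,0,0],[0,0,0],[0,0,0]]}'; done; python3 -m crank '{"travel":[[0.05,-0.01,0],[0.05,-0.01,0],[0.05,-0.01,0],[0.05,-0.01,0]],"rot":[[0,0,0],[0,0,0],[0,0,0],[0,0,0]]}'
```

```text
clock: 30.0
position: [0.5467, 0.0348, 0.0893]
tool_rot: [3.142, 0.0, 2.965]
force: [-0.3, 0.9, -0.2]
grip_width: 0.0211
clock: 30.4
position: [0.5471, 0.0347, 0.0893]
tool_rot: [-3.142, -0.0, 2.965]
force: [-1.8, 0.7, 0.7]
grip_width: 0.0213
```

```bash
python3 -m crank '{"travel":[[0.05,-0.01,0],[0.05,-0.01,0],[0.05,-0.01,0],[0.05,-0.01,0]],"rot":[[0,0,0],[0,0,0],[0,0,0],[0,0,0]]}';  python3 -m crank '{"travel":[[0.03,0,0],[0.05,-0.01,0],[0.05,-0.01,0],[0.05,-0.01,0]],"rot":[[0,0,0],[0,0,0],[0,0,0],[0,0,0]]}'
```

```text
clock: 30.8
position: [0.5472, 0.0347, 0.0892]
tool_rot: [-3.141, -0.001, 2.965]
force: [-5.3, 0.7, 2.2]
grip_width: 0.0213
clock: 31.2
position: [0.5473, 0.0346, 0.0891]
tool_rot: [-3.141, -0.002, 2.965]
force: [-8.5, 2.1, 3.4]
grip_width: 0.0213
```

Hard contact, about 8.7 N. Checking the pile.

```bash
python3 - <<'E'
from h import *
J=np.load("jigpose.npy")
o=bot.observe();im=bot.grab_frame("wrist").copy();t=bot.grab_frame("top");s=bot.grab_frame("side")
d=o["position"][:2]-J[:2];a=J[2]
print(o["position"],o["force"],"jig",d[0]*np.cos(a)+d[1]*np.sin(a),-d[0]*np.sin(a)+d[1]*np.cos(a))
cv2.imwrite("pics/w17.png",cv2.resize(im[230:350,40:540],None,fx=1.6,fy=3,interpolation=2)[...,::-1])
cv2.imwrite("pics/ts17.png",np.hstack([cv2.resize(q,(400,400),interpolation=2) for q in (t[130:190,210:270],s[190:260,190:260])])[...,::-1])
E
```

```text
[0.5473027  0.03462636 0.08908421] [-8.47013323  2.11799581  3.38544968] jig -0.031930862120720716 0.0007370713224576792
```

View pics/w17.png

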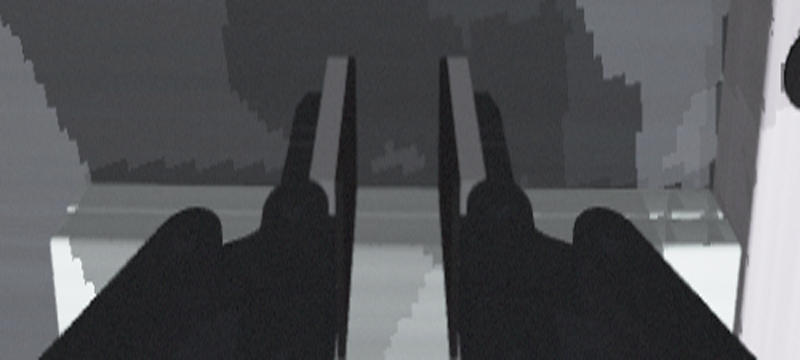

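View pics/ts17.png

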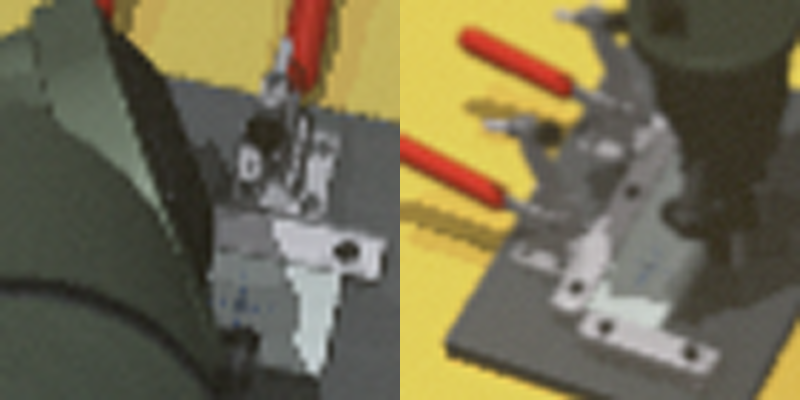

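```bash
python3 - <<'E'
from h import *
J=np.load("jigpose.npy")
m=bot.camera_model("wrist");im=bot.grab_frame("wrist").copy()
S=3
big=cv2.resize(im[250:360],None,fx=S,fy=S,interpolation=2)
def L(p,q,c):
    a=proj(m,frame(*J,[p,q])); a=((a-[0,250]+.5)*S-.5).round().astype(int); cv2.line(big,a[0],a[1],c,1)
for z,c in ((.031,(255,0,0)),(.023,(0,255,0)),(.015,(0,0,255))):
    L((-.0225,-.085,z),(-.0225,.085,z),c)
    L((-.0225,.085,z),(.0225,.085,z),c); L((-.0225,-.085,z),(.0225,-.085,z),c)
L((-.062,.085,.033),(.018,.085,.033),(255,0,255));L((-.062,.085,.015),(.018,.085,.015),(255,0,255))
cv2.imwrite("pics/w18.png",np.vstack([big[:,130:880],big[:,930:1680]])[...,::-1][:600])
print(bot.observe()["force"])
E
```

```text
[-7.87967683  1.96567254  3.90173749]
```

View pics/w18.png

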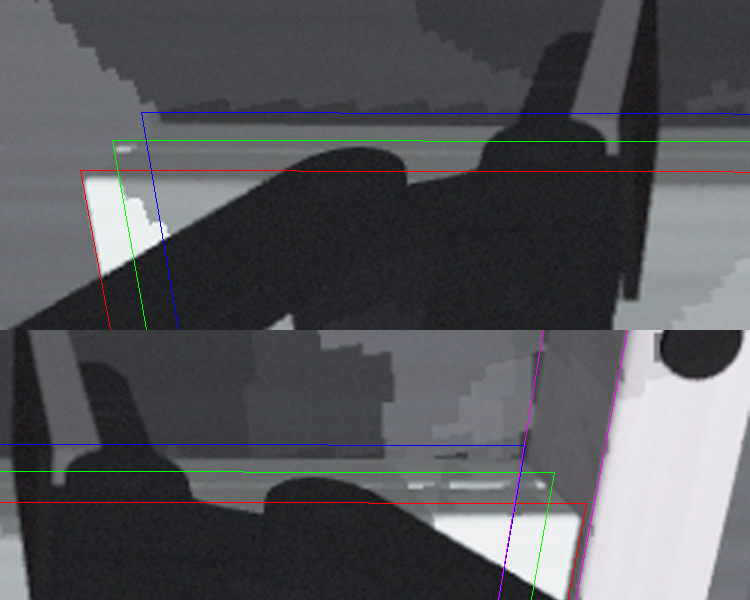

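Both blanks are flush within about 0.5 mm and the end gap is about 1 mm. The constant x offset is the same for both and agrees with the contact position, so it is calibration error. I'll trim the push to about 10 N.

```bash
python3 -m crank '{"travel":[[0.03,-0.01,0],[0.03,-0.01,0],[0.03,-0.01,0],[0.03,-0.01,0],[0.03,-0.01,0]],"rot":[[0,0,0],[0,0,0],[0,0,0],[0,0,0],[0,0,0]]}'; python3 -m crank '{"travel":[[0,0,0],[0,0,0],[0,0,0],[0,0,0],[0,0,0],[0,0,0],[0,0,0],[0,0,0]],"rot":[[0,0,0],[0,0,0],[0,0,0],[0,0,0],[0,0,0],[0,0,0],[0,0,0],[0,0,0]]}'
```

```text
clock: 31.9
position: [0.5474, 0.0346, 0.089]
tool_rot: [-3.141, -0.002, 2.965]
force: [-9.3, 2.0, 4.3]
grip_width: 0.0211
clock: 32.7
position: [0.5474, 0.0346, 0.089]
tool_rot: [-3.141, -0.002, 2.965]
force: [-9.1, 3.2, 3.6]
grip_width: 0.0214
```

```bash
python3 - <<'E'
from workcell import bot
print(bot.job_done()); print(bot.observe()["force"])
E
```

```text
the job is handed in; nothing more can be done
None
the job is handed in; nothing more can be done
```

I stacked both aluminium blanks on the jig with their ends at the stop, slid them to the fence, and handed in at about 33 s with the arm holding them there. No verdict was reported, so the result rests on my own checks.

**What I did**
- I set each blank down about 35 mm short of the fence and slid it along until I felt the end stop.
- I pushed the pile to the fence with the side edges of the pads, then held it.

**Last checks**
- **Push:** steady, about 9.5 N on the tool towards the fence. The fence itself probably carries slightly less because of friction.
- **Flush:** the two blanks line up within about 0.5 mm.
- **End stop:** the gap is about 1 mm.
- **Bystanders:** I did not go near the padlock, lock cylinder or oil bottle, but I took no final measurement of them.

**What went wrong or disagreed**
- **Second blank's grip:** my first try was about 2 mm too high and closed on top of the blank, with a reaction of about 40 N. I reopened and gripped it lower.
- **First push:** pushing with the shut fingers moved the upper blank about 7 mm ahead of the lower one, because the fingers' backs are stepped. I turned the tool 90° and pushed with the pad edges, which brought the blanks flush again.
- **Position against the fence:** the final contact was about 1.5 mm further towards the fence than my camera estimate of the jig. I took this as calibration error, because the force showed firm contact. The force alone does not prove the upper blank touches the fence; that rests on the two being flush.

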